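Zero the flat-edged sequencer wheel against its alignment bar

ROBOT

A 7-joint arm with a two-finger parallel gripper is mounted at the origin on the work surface. World frame = base frame: x ahead of the robot, y to its left, z up, the work surface at z = 0. Lengths are in mm, angles in rad, forces in N, time in s.
With the tool pointing down it reaches from about 400 to 875 mm from the base axis. Payload 4.4 kg.
Tool frame: the origin (TCP) lies at the very end of the fingers, on their centre line; the grasp point (between the pads) lies 19 mm behind it; z points along the fingers, y is the direction in which the jaws open and shut (so a half turn about z gives the same grasp; the last joint's range is limited). The gripper opens to 85 mm and grips with 20 to 120 N. Pads are 22 mm wide; open, the fingers measure 114 mm over their backs; the gripper's body (76 mm by 85 mm) begins 54 mm behind the grasp point. The pads swing forward as they close: fully open they stand 13 mm farther back than shut.
Start: joints at [1.124, 0.628, 0.038, 1.517, -0.027, 0.996, -0.02], TCP at [241.61, -603.442, 199.013] pointing down, gripper open.
Joint ranges: [-3.06, 3.06], [-0.37, 2.12], [-1.25, 1.32], [0.18, 2.47], [-1.1, 4.24], [0.23, 1.98], [-2.94, 2.94]. Speed limits (rad/s): [2.57, 2.57, 3.14, 3.14, 3.14, 3.14, 3.14].

INTERFACE

Orientations are given as [roll, pitch, yaw] about the fixed x, y, z axes, in that order (R = Rz(yaw) Ry(pitch) Rx(roll)).
In Python, from cell import ctrl gives the robot as it stands. The module is installed in compiled form; this text tells all that it offers.
- The arm moves only by the shell command python3 -m jog 'ROWS'. ROWS is text: rows parted by semicolons, each of 7 numbers parted by spaces: the shift along the tool's x, y, z in mm, then the turn, a rotation vector about the tool's x, y, z in degrees, then the opening, from -1 (shut) to 1 (fully open). In form: x y z wx wy wz claw; .... A call has 1 to 8 rows; each row is the pose to reach, as a shift and turn from the pose commanded when the call began, along the tool's axes at that moment; what a row does not reach only later rows make up. A row lasts 1/8 s, in which the tool goes at most 62.5 mm and 10.7 degrees, less where a joint would pass 70% of its speed; a pose out of reach is approached as far as the arm can. A call with a gripper value outside its range is refused whole. The fingers move at their own pace and stop on an object; the grip force is fixed at half the most. Time passes only in rows, so rows that repeat a pose let the fingers close. It gives the time, the measured TCP pose, the force and the opening at its end, in the units of the state.
- ctrl.read_state(): the state, without advancing time (a new reading comes with each control period).
- ctrl.get_image(name): name is "scene" or "top"; returns a dict with "image" (384x512x3 uint8, red, green, blue), "z_map" (384x512 float32, mm along the optical axis (not along the pixel's ray), 0 where there is no reading), "vertical_fov" (degrees; the focal length in pixels is half the picture's height over the tangent of half this angle, whatever the lens; pixels are square), "cx", "cy" (the principal point, pixels), "k1" (the pictures are not rectified: a ray, as slopes to the right and down, at radius r is drawn at 1 + k1 r^2 times it, then the intrinsics apply), "extrinsics" (4x4, takes a point from world to camera coordinates). Camera axes: x right, y down, z forward; pixel columns grow to the right and rows downward; lengths in mm; the calibration is good to about 2 mm. A picture is of the moment at which its call begins.
- ctrl.finish_job(): hands the job in, once; it reports no verdict.
The state is a dict: "clock": time; "qpos": joint angles; "qd": joint speeds; "tau": joint torques, N m; "eef_pos": TCP position; "tool_rot": TCP orientation; "force": force on the tool from outside, world axes, zero at the start; "torque": the same for the moment, N m; "width": finger opening in mm.
Only numpy, scipy, OpenCV 4.12 (cv2) and the standard library are available. Lean on these libraries where they do the work, as an engineer would, in place of code of your own. Each camera call takes 0.05 s, during which the arm holds its last target.

TASK

Zero the yellow flat-edged sequencer wheel: turn it by its peg until its flat faces the aluminium alignment bar, then slide the bar by its red tab up against the flat, so that the flat lies flush along the bar. Leave the blue round wheel on the neighbouring board as it is, and let go of everything at the end.

Things in the scene. Friction and masses are not known exactly. Their poses are not given: they have to be found in the camera images.
- hub (a point): Centre of the yellow wheel's top, on its axis, 38 mm above the table, fixed. z up, y level and square towards the alignment bar, x along the bar. The wheel, 110 mm across, 10 mm thick, has one flat 38 mm from the axis and 80 mm long, a black mark pointing to it. It and the bar sit on one of two wooden boards (240 by 170 by 20 mm), both fixed; the other has the blue wheel.
- wheel (a joint): Turn of the yellow wheel, rad, anticlockwise from above; 0: flat squarely faces the bar; starts at 1 to 1.8. Its brown round peg, 14 mm across, opposite the flat, stands 40 mm up from the wheel's top; peg axis in the hub's frame: x = 38 mm * sin(turn), y = -38 mm * cos(turn), z = 0 to 40 mm. The wheel cannot lift; about 2 N at the peg turns it; it stays where left.
- bar (a joint): Travel of the bar towards the hub (hub -y), m; starts at 0 to 0.012; 0.040: flush on the squared flat; the round edge stops it at 0.023. Bar 80 by 14 mm, top level with the wheel's. Its red upright tab, 30 mm along x, 12 along y, is centred in the hub's frame at x = 0, y = 85 mm - travel, z = 0 to 40 mm. 1.5 N slides it; it cannot lift, stays where left.
- round_peg (a point): Half-way up the brown peg of the neighbouring blue round wheel (100 mm diameter, no flat, no bar): a bystander that turns as easily, to be left where it is; 58 mm above the table. The peg is 14 mm in diameter and 40 mm tall.

How it is judged (in metres and radians):
At the end, for the whole second after the job is handed in: The yellow wheel's flat faces the bar within 10 degrees, the bar has been slid in to within 5 mm of lying flush on the flat (travel over 35 mm), and the wheel is at rest (value of joint wheel between -0.175 and 0.175 rad and value of joint bar above 0.035 m and velocity of joint wheel between -0.05 and 0.05 rad/s); the robot touches nothing.
It fails at once if the blue round wheel's peg was moved by more than 15 mm (distance of round_peg from where it was at the start of the episode above 0.015 m).
It also fails if it takes over 42 s, if anything falls off the work surface, if the arm or the gripper's body presses on something with over 40 N, if the wrist force passes 120 N, or if a joint passes its speed limit or range.

## Working session

There is one attempt and no reset: what is moved stays moved. The work goes in short steps, Python scripts to look and compute and a shell command to move; the robot and the scene stay as the last step left them, time stands still between calls to the robot, and variables do not carry over. Pictures are saved under pics/ and viewed, and the job is handed in when it is done.

```bash
mkdir -p pics; cat > h.py <<'E'
import numpy as np, cv2
from cell import ctrl
def cam(n):
    d=ctrl.get_image(n); im=d["image"]; f=im.shape[0]/2/np.tan(np.radians(d["vertical_fov"])/2)
    d["f"]=f; return d
def pix2w(d,u,v,h=None):
    """world point at pixel; h: known height, else by z_map"""
    K=np.array([[d["f"],0,d["cx"]],[0,d["f"],d["cy"]],[0,0,1.]])
    xd=np.array([(u-d["cx"])/d["f"],(v-d["cy"])/d["f"]]); x=xd.copy()
    for _ in range(30): x=xd/(1+d["k1"]*(x@x))
    r=np.array([x[0],x[1],1.]); E=np.array(d["extrinsics"]); R,t=E[:3,:3],E[:3,3]
    c=-R.T@t; w=R.T@r
    if h is None: return c+w*d["z_map"][int(round(v)),int(round(u))]
    return c+w*(h-c[2])/w[2]
E
python3 - <<'E'
from h import *
for n in("scene","top"):
    d=cam(n); cv2.imwrite(f"pics/{n}0.png",d["image"][:,:,::-1]); print(n,d["k1"],d["f"],np.round(d["extrinsics"],2).tolist())
s=ctrl.read_state(); print(s)
E
```

```text
scene -0.1936659363865334 498.1183406650546 [[0.37, 0.93, 0.02, -175.77], [0.76, -0.29, -0.58, -362.82], [-0.54, 0.23, -0.81, 1265.09], [0.0, 0.0, 0.0, 1.0]]
top -0.1930652343971185 498.40025089183115 [[-0.02, -1.0, 0.03, -35.09], [-1.0, 0.01, -0.08, 564.15], [0.08, -0.03, -1.0, 980.46], [0.0, 0.0, 0.0, 1.0]]
{'clock': 0.1, 'qpos': array([ 1.1242162 ,  0.62923676,  0.03844888,  1.51826121, -0.02700284,
        0.99633444, -0.02001204]), 'qd': array([-0.0017777 , -0.00343491, -0.00333429, -0.00462152,  0.00067967,
        0.00129874, -0.00066273]), 'tau': array([ 3.33248820e-03, -5.64524961e+01,  1.23061202e+00, -1.93969560e+01,
        1.13346180e-02,  5.51014396e-03,  2.61052764e-05]), 'eef_pos': array([ 241.36426233, -602.85526521,  198.19429321]), 'tool_rot': array([-3.13987096e+00,  1.66816102e-05,  3.80763380e-01]), 'force': array([-0.59248624,  0.16271044,  0.0863144 ]), 'torque': array([-0.01265276, -0.01595173,  0.05022464]), 'width': 85.43650892699009}
```

View pics/top0.png

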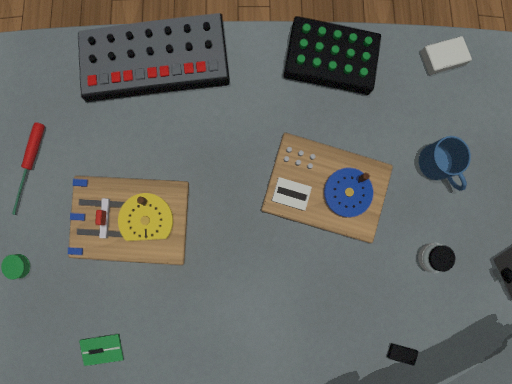

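View pics/scene0.png

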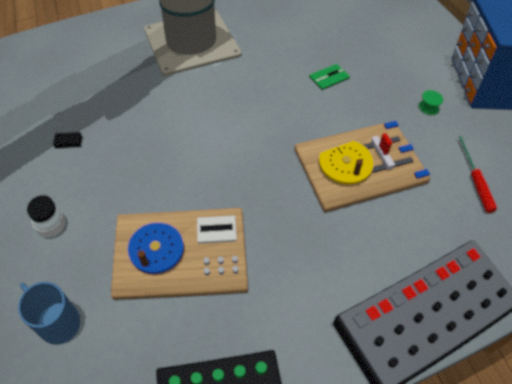

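```bash
python3 - <<'E'
from h import *
d=cam("top"); im=d["image"][165:275,60:200,::-1]
cv2.imwrite("pics/crop1.png",cv2.resize(im,None,fx=5.5,fy=5.5,interpolation=cv2.INTER_CUBIC)[:600])
d2=cam("scene"); im=d2["image"][110:220,290:435,::-1]
cv2.imwrite("pics/crop2.png",cv2.resize(im,None,fx=5,fy=5,interpolation=cv2.INTER_CUBIC))
E
```

```text
(no output)
```

View pics/crop1.png

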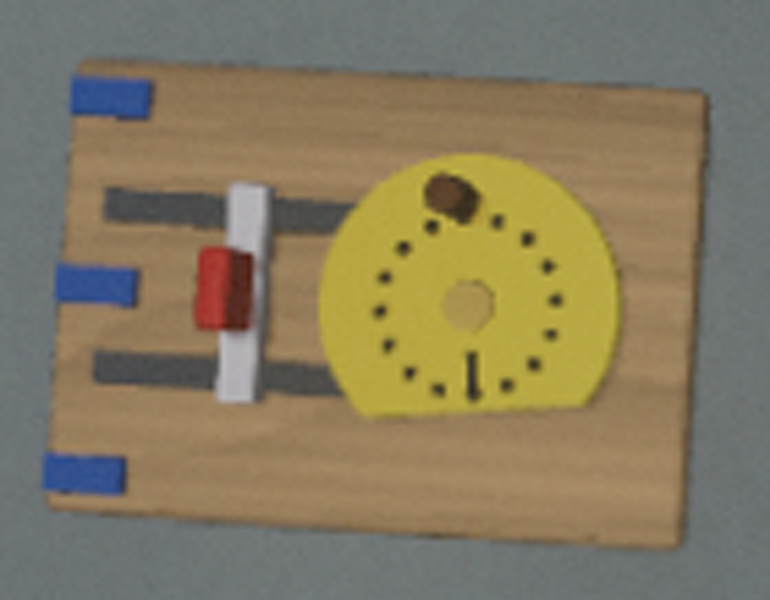

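View pics/crop2.png

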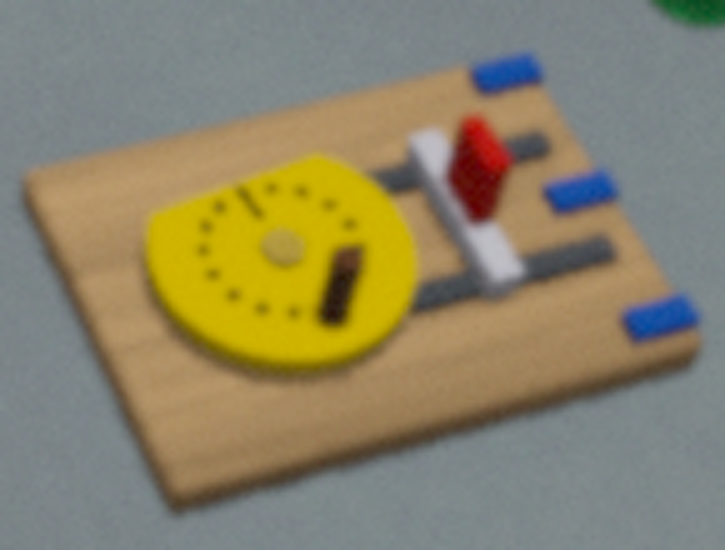

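Crop 1 (5.5x, offset 60,165) shows the hub at about (469,305), the peg top at about (445,193), the bar ends at (250,185) and (238,402), and the red tab top at about (212,288). The flat faces down in the picture, so the peg is up.

```bash
python3 - <<'E'
from h import *
d=cam("top")
P=lambda x,y,h=None:pix2w(d,(x+.5)/5.5-.5+60,(y+.5)/5.5-.5+165,h)
for n,x,y,h in [("hub",469,305,38),("pegtop",445,193,78),("barA",250,185,38),("barB",238,402,38),("tabtop",212,288,78),("tabtopA",214,248,78),("tabtopB",209,328,78),("mark_in",472,352,38),("mark_out",474,400,38),("flatA",370,418,38),("flatB",586,405,38),
 ("b1",82,60,20),("b2",706,92,20),("b3",682,548,20),("b4",48,508,20)]:
    print(n,P(x,y,h).round(1),P(x,y).round(1))
d=cam("scene")
P=lambda x,y,h=None:pix2w(d,(x+.5)/5-.5+290,(y+.5)/5-.5+110,h)
print("scene")
for n,x,y,h in [("hub",284,247,38),("pegtop",349,257,78),("barA",427,133,38),("barB",508,283,38)]:
    print(n,P(x,y,h).round(1),P(x,y).round(1))
E
```

```text
hub [516.6 168.6  38. ] [516.5 168.   41.2]
pegtop [554.1 169.7  78. ] [554.  169.4  79.2]
barA [561.2 249.5  38. ] [561.3 249.7  37.3]
barB [482.4 253.8  38. ] [482.4 257.5  24.1]
tabtop [522.1 252.4  78. ] [521.9 251.1  82.7]
tabtopA [536.  251.7  78. ] [536.1 251.9  77.3]
tabtopB [508.1 253.5  78. ] [508.1 253.6  77.7]
mark_in [499.6 167.5  38. ] [499.5 166.7  42.8]
mark_out [482.3 166.9  38. ] [482.3 166.4  40.8]
flatA [476.2 205.   38. ] [476.2 209.   19.7]
flatB [480.1 126.3  38. ] [480.1 127.3  30.9]
b1 [610.7 319.6  20. ] [612.8 325.1   3.4]
b2 [594.6  83.7  20. ] [597.   85.7  -1.1]
b3 [427.5  94.1  20. ] [4.264e+02 9.620e+01 1.000e-01]
b4 [443.5 331.8  20. ] [442.9 337.5   3.1]
scene
hub [514.3 171.6  38. ] [515.3 170.8  39.5]
pegtop [553.7 172.   78. ] [552.9 172.7  76.7]
barA [481.8 258.   38. ] [482.4 257.4  38.9]
barB [563.7 248.9  38. ] [562.8 249.8  36.5]
```

Two cameras agree on the hub (~516,170), peg top (~554,171), turn (~1.67), and travel (~1.5 mm). I'll move over the peg, with yaw near 180° to suit joint 7.

```bash
cat >> h.py <<'E'
from scipy.spatial.transform import Rotation as Ro
def rel(p,yaw):
    s=ctrl.read_state(); R=Ro.from_euler('xyz',s["tool_rot"])
    T=Ro.from_euler('xyz',[np.pi,0,np.radians(yaw)])
    sh=R.inv().apply(np.array(p)-s["eef_pos"]); 
    # turn about tool z only (sign kept long way) plus tilt
    rv=(R.inv()*T).as_rotvec(degrees=True)
    print("shift",sh.round(1),"rotvec",rv.round(1)); return sh,rv
E
python3 - <<'E'
from h import *
rel([397,-216,200],98); rel([554,171,200],180); rel([554,171,46],180)
E
```

```text
shift [ 288.3 -301.7   -1.1] rotvec [ -0.   -0.  -76.2]
shift [ 577.9 -602.7   -0.9] rotvec [  -0.    -0.  -158.2]
shift [ 577.9 -602.6  153.1] rotvec [  -0.    -0.  -158.2]
```

```bash
python3 -m jog '36 -38 0 0 0 -9.5 1; 72 -76 0 0 0 -19 1; 108 -113 0 0 0 -28.5 1; 144 -151 0 0 0 -38 -0.2; 180 -189 0 0 0 -47.5 -0.45; 216 -226 0 0 0 -57 -0.45; 252 -264 0 0 0 -66.5 -0.45; 288 -302 0 0 0 -76 -0.45'; python3 - <<'E'
from h import *
rel([554,171,200],181)
E
```

```text
clock: 1.3
eef_pos: [397.4, -214.7, 199.3]
tool_rot: [3.141, 0.001, 1.712]
force: [0.9, -0.1, -0.3]
width: 23.5
shift [359.7 209.5  -0.8] rotvec [  0.    0.1 -82.9]
```

```bash
python3 -m jog '45 26 0 0 0 -10.4 -0.45; 90 52 0 0 0 -20.8 -0.45; 135 78 0 0 0 -31.2 -0.45; 180 105 0 0 0 -41.6 -0.45; 225 131 0 0 0 -52 -0.45; 270 157 0 0 0 -62.4 -0.45; 315 183 0 0 0 -72.8 -0.45; 360 209 0 0 0 -83 -0.45'; python3 - <<'E'
from h import *
rel([554,171,90],181)
d=cam("top"); im=d["image"][150:290,60:220,::-1]
cv2.imwrite("pics/c3.png",cv2.resize(im,None,fx=4,fy=4))
d2=cam("scene"); im=d2["image"][60:220,270:435,::-1]
cv2.imwrite("pics/c4.png",cv2.resize(im,None,fx=3.5,fy=3.5))
E
```

```text
clock: 2.3
eef_pos: [555.6, 170.3, 199.1]
tool_rot: [-3.141, 0.0, -3.122]
force: [0.8, -1.1, 0.1]
width: 23.8
shift [  1.6   0.8 109.1] rotvec [-0.   0.   0.1]
```

View pics/c4.png

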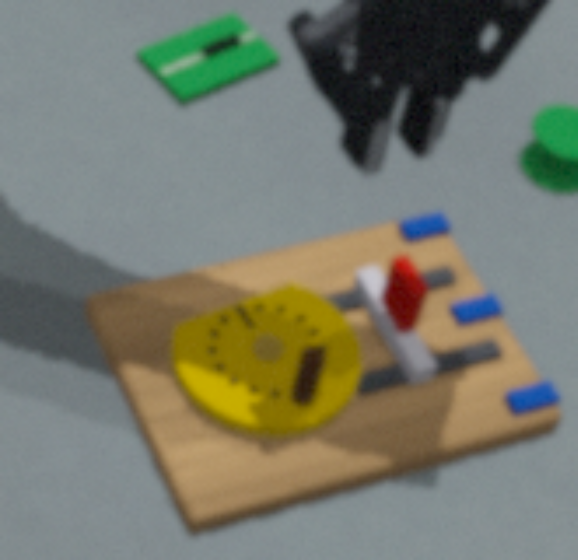

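The gripper hangs above the peg with its jaws opening across it as intended (peg at about (310,375), finger tips at about (385,160)). I'll lower to just above the peg top and check.

```bash
python3 -m jog '1 1 50 0 0 0 -0.45; 1.5 1 108 0 0 0 -0.45; 1.5 1 108 0 0 0 -0.45; 1.5 1 108 0 0 0 -0.45'; python3 - <<'E'
from h import *
d2=cam("scene"); im=d2["image"][60:220,270:435,::-1]
cv2.imwrite("pics/c5.png",cv2.resize(im,None,fx=3.6,fy=3.6,interpolation=cv2.INTER_CUBIC))
E
```

```text
clock: 2.9
eef_pos: [554.4, 170.5, 92.8]
tool_rot: [3.141, 0.002, -3.128]
force: [0.6, 0.4, -0.2]
width: 23.4
```

View pics/c5.png

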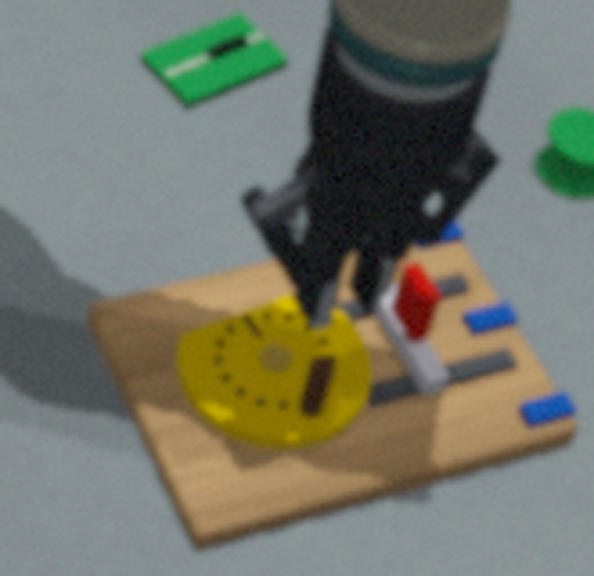

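```bash
cat >> h.py <<'E'
def w2pix(d,p):
    E=np.array(d["extrinsics"]); c=E[:3,:3]@np.array(p,float)+E[:3,3]; x=c[:2]/c[2]; x=x*(1+d["k1"]*(x@x))
    return x*d["f"]+[d["cx"],d["cy"]]
E
python3 - <<'E'
from h import *
d=cam("scene")
for p in [(554,170.5,93),(554,158.5,93),(554,182.5,93),(554,158.5,101),(554,182.5,101),(554,171,78),(554,171,38),(516,169,38)]:
    print(p,((w2pix(d,p)-[270,60])*3.6+1.3).round(0))
E
```

```text
(554, 170.5, 93) [326. 348.]
(554, 158.5, 93) [306. 355.]
(554, 182.5, 93) [346. 342.]
(554, 158.5, 101) [309. 345.]
(554, 182.5, 101) [349. 332.]
(554, 171, 78) [322. 366.]
(554, 171, 38) [309. 411.]
(516, 169, 38) [274. 361.]
```

```bash
python3 - <<'E'
from h import *
print(ctrl.read_state()["eef_pos"],ctrl.read_state()["width"])
d=cam("scene"); im=d["image"][100:180,330:410,::-1]
for x,y in [(318,320),(315,310),(320,300),(365,300),(372,295),(368,288),(320,364)]:
    print((x,y),pix2w(d,(x+.5)/3.6-.5+270,(y+.5)/3.6-.5+60).round(1))
cv2.imwrite("pics/c6.png",cv2.resize(im,None,fx=7,fy=7,interpolation=cv2.INTER_CUBIC))
E
```

```text
[555.12531519 170.82663583  93.61669282] 23.748362928534572
(318, 320) [560.  155.  129.7]
(315, 310) [560.7 150.8 140.2]
(320, 300) [561.2 151.9 147.9]
(365, 300) [558.4 183.  131.9]
(372, 295) [560.7 184.6 137.6]
(368, 288) [557.4 183.6 139.8]
(320, 364) [551.9 171.2  77. ]
```

View pics/c6.png

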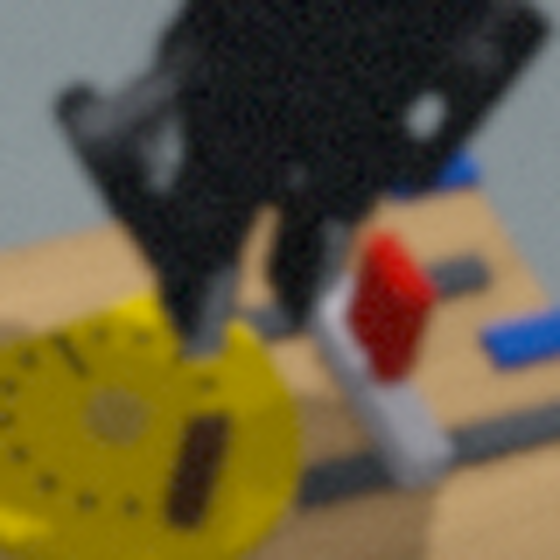

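```bash
python3 - <<'E'
from h import *
s=ctrl.read_state();print(s["eef_pos"],s["qd"].round(3))
d=cam("scene")
for u,vs in [(359,range(140,156)),(357,range(140,156)),(373,range(132,150))]:
  for v in vs: print(u,v,pix2w(d,u,v).round(0),d["image"][v,u])
E
```

```text
[555.03573365 170.68506282  93.51788983] [-0.001  0.003  0.006  0.008  0.004 -0.003 -0.001]
359 140 [561. 152. 156.] [42 46 49]
359 141 [561. 152. 153.] [46 51 51]
359 142 [562. 152. 151.] [54 58 60]
359 143 [561. 153. 148.] [61 65 67]
359 144 [563. 152. 147.] [63 66 71]
359 145 [562. 153. 143.] [69 73 75]
359 146 [565. 152. 143.] [71 76 77]
359 147 [563. 154. 138.] [70 75 80]
359 148 [566. 152. 139.] [82 83 88]
359 149 [565. 153. 135.] [86 88 87]
359 150 [565. 154. 132.] [107 100  68]
359 151 [506. 205.  39.] [139 120  48]
359 152 [507. 205.  37.] [150 129   6]
359 153 [509. 204.  37.] [143 121   8]
359 154 [514. 201.  40.] [116  98   4]
359 155 [514. 201.  38.] [118 102   5]
357 140 [560. 147. 157.] [19 24 27]
357 141 [560. 148. 153.] [28 27 31]
357 142 [561. 148. 153.] [20 19 22]
357 143 [562. 148. 150.] [18 20 20]
357 144 [562. 149. 147.] [27 29 33]
357 145 [560. 150. 142.] [31 34 38]
357 146 [561. 150. 140.] [37 38 43]
357 147 [560. 152. 136.] [47 46 50]
357 148 [562. 151. 135.] [62 62 57]
357 149 [559. 154. 127.] [78 78 69]
357 150 [501. 204.  37.] [96 87 64]
357 151 [504. 202.  38.] [127 110  41]
357 152 [505. 202.  37.] [145 123  15]
357 153 [508. 200.  37.] [145 123   6]
357 154 [511. 198.  39.] [135 112   0]
357 155 [512. 198.  37.] [134 115   0]
373 132 [556. 182. 160.] [24 22 23]
373 133 [556. 183. 157.] [22 22 17]
373 134 [555. 184. 153.] [17 17 19]
373 135 [557. 184. 152.] [19 18 20]
373 136 [557. 184. 150.] [17 20 21]
373 137 [559. 183. 149.] [22 22 18]
373 138 [559. 184. 146.] [11 15 15]
373 139 [560. 184. 144.] [23 23 29]
373 140 [560. 184. 141.] [25 24 24]
373 141 [561. 184. 140.] [26 29 30]
373 142 [562. 184. 138.] [26 27 30]
373 143 [561. 185. 134.] [29 35 36]
373 144 [563. 184. 134.] [38 35 38]
373 145 [565. 183. 133.] [53 53 56]
373 146 [497. 247.  27.] [67 63 65]
373 147 [495. 249.  21.] [94 81 71]
373 148 [498. 247.  23.] [134 110  81]
373 149 [501. 246.  23.] [166 137  98]
```

The depth map puts the finger tips at z≈128 while the reported TCP is at 93. Going down to TCP 46 is safe on either reading, so I'll look again there.

```bash
python3 -m jog '1 0 15 0 0 0 -0.45; 1 0 30 0 0 0 -0.45; 1 0 47 0 0 0 -0.45; 1 0 47 0 0 0 -0.45'; python3 - <<'E'
from h import *
d=cam("scene"); im=d["image"][100:180,330:410,::-1]
cv2.imwrite("pics/c7.png",cv2.resize(im,None,fx=7,fy=7,interpolation=cv2.INTER_CUBIC))
for u in (353,354,355,356,357):
  print(u,[tuple(pix2w(d,u,v).round(0)) for v in range(160,182,2)])
E
```

```text
clock: 3.6
eef_pos: [550.9, 169.4, 41.9]
tool_rot: [-3.14, -0.004, -3.127]
force: [-0.4, -0.1, -0.8]
width: 23.5
353 [(np.float64(558.0), np.float64(153.0), np.float64(95.0)), (np.float64(560.0), np.float64(152.0), np.float64(91.0)), (np.float64(560.0), np.float64(153.0), np.float64(85.0)), (np.float64(560.0), np.float64(154.0), np.float64(78.0)), (np.float64(539.0), np.float64(174.0), np.float64(37.0)), (np.float64(545.0), np.float64(170.0), np.float64(40.0)), (np.float64(549.0), np.float64(168.0), np.float64(39.0)), (np.float64(553.0), np.float64(166.0), np.float64(39.0)), (np.float64(557.0), np.float64(163.0), np.float64(39.0)), (np.float64(561.0), np.float64(162.0), np.float64(37.0)), (np.float64(564.0), np.float64(161.0), np.float64(35.0))]
354 [(np.float64(561.0), np.float64(152.0), np.float64(98.0)), (np.float64(562.0), np.float64(152.0), np.float64(94.0)), (np.float64(561.0), np.float64(155.0), np.float64(86.0)), (np.float64(561.0), np.float64(156.0), np.float64(79.0)), (np.float64(550.0), np.float64(166.0), np.float64(55.0)), (np.float64(553.0), np.float64(166.0), np.float64
[... 1527 characters left out ...]
(np.float64(567.0), np.float64(165.0), np.float64(37.0))]
357 [(np.float64(562.0), np.float64(159.0), np.float64(96.0)), (np.float64(554.0), np.float64(166.0), np.float64(78.0)), (np.float64(556.0), np.float64(166.0), np.float64(74.0)), (np.float64(555.0), np.float64(168.0), np.float64(66.0)), (np.float64(557.0), np.float64(168.0), np.float64(62.0)), (np.float64(558.0), np.float64(169.0), np.float64(56.0)), (np.float64(558.0), np.float64(170.0), np.float64(50.0)), (np.float64(560.0), np.float64(170.0), np.float64(45.0)), (np.float64(559.0), np.float64(172.0), np.float64(37.0)), (np.float64(563.0), np.float64(170.0), np.float64(35.0)), (np.float64(567.0), np.float64(168.0), np.float64(36.0))]
```

View pics/c7.png

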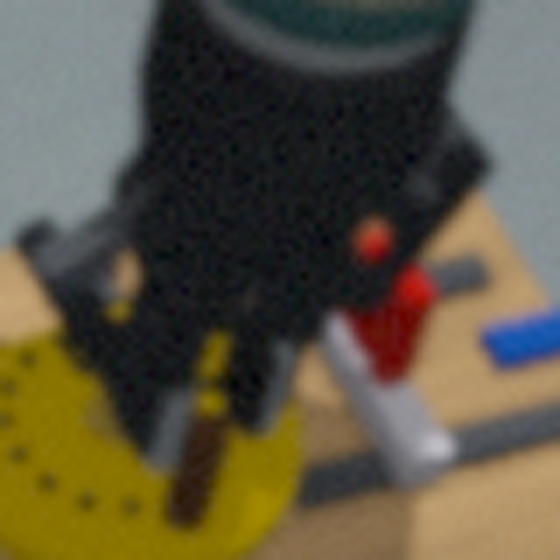

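Vision is consistent: the tips are at z≈77 (peg top level), about 35 mm above the reported TCP, while x and y agree. I'll descend in small steps and watch the force.

```bash
python3 -m jog '-2.5 0 4 0 0 0 -0.45; -2.5 0 8 0 0 0 -0.45; -2.5 0 8 0 0 0 -0.45'
```

```text
clock: 4.03
eef_pos: [554.8, 169.9, 35.9]
tool_rot: [-3.141, -0.0, -3.127]
force: [-0.5, -0.7, -0.4]
width: 23.3
```

```bash
python3 -m jog '0 0 6 0 0 0 -0.45; 0 0 12 0 0 0 -0.45; 0 0 18 0 0 0 -0.45; 0 0 18 0 0 0 -0.45'; python3 - <<'E'
from h import *
d=cam("scene"); im=d["image"][100:180,330:410,::-1]
cv2.imwrite("pics/c8.png",cv2.resize(im,None,fx=7,fy=7,interpolation=cv2.INTER_CUBIC))
for u in (346,348,350,352):
  print(u,[pix2w(d,u,v).round(0).astype(int).tolist() for v in range(160,182,2)])
E
```

```text
clock: 4.53
eef_pos: [554.4, 169.8, 17.4]
tool_rot: [-3.141, -0.001, -3.127]
force: [-0.0, -0.6, 0.4]
width: 23.8
346 [[566, 130, 114], [566, 131, 109], [567, 131, 104], [567, 132, 97], [550, 147, 63], [554, 145, 62], [544, 155, 39], [548, 153, 38], [553, 150, 39], [557, 148, 39], [561, 146, 39]]
348 [[561, 138, 105], [566, 136, 106], [568, 135, 103], [556, 146, 77], [559, 145, 75], [558, 147, 67], [561, 145, 65], [561, 147, 58], [552, 156, 36], [557, 153, 37], [563, 149, 40]]
350 [[561, 143, 102], [560, 145, 95], [560, 146, 88], [560, 147, 81], [562, 147, 78], [562, 149, 70], [561, 150, 63], [560, 153, 53], [555, 158, 38], [560, 155, 39], [564, 153, 40]]
352 [[563, 146, 104], [564, 147, 98], [566, 146, 95], [561, 151, 81], [561, 153, 74], [562, 153, 69], [563, 153, 64], [565, 153, 60], [555, 163, 36], [560, 160, 38], [565, 157, 38]]
```

View pics/c8.png

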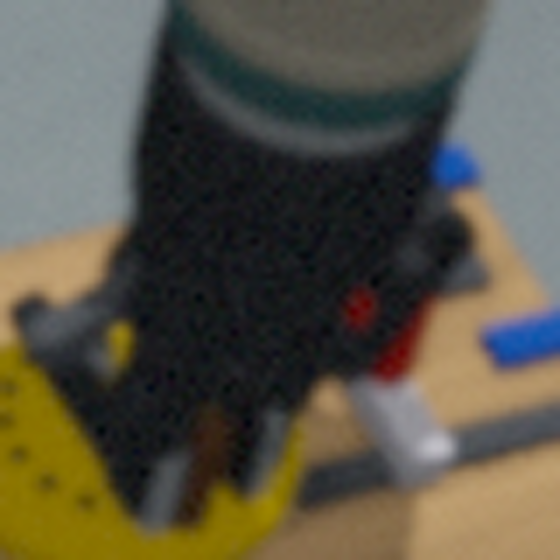

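The peg stands between the fingers (tips at z≈53, peg 38–78). I'll work out the arc rows about the hub.

```bash
cat >> h.py <<'E'
def arc(angs,hub=(516,169.7),r=38,z=None):
    s=ctrl.read_state(); R=Ro.from_euler('xyz',s["tool_rot"])
    for a in angs:
        p=[hub[0]+r*np.cos(np.radians(a)),hub[1]+r*np.sin(np.radians(a)),s["eef_pos"][2] if z is None else z]
        T=Ro.from_euler('xyz',[np.pi,0,np.radians(a+180)])
        print(a,R.inv().apply(np.array(p)-s["eef_pos"]).round(1),(R.inv()*T).as_rotvec(degrees=True).round(1))
E
python3 - <<'E'
from h import *
arc([-8,-17,-26,-35,-44,-53,-62,-70])
E
```

```text
-8 [ 1.1 -5.6  0. ] [-0.  -0.   8.8]
-17 [  2.4 -11.4   0. ] [-0.  -0.  17.8]
-26 [  4.7 -16.9   0. ] [-0.  -0.  26.8]
-35 [  7.8 -22.    0. ] [-0.  -0.  35.8]
-44 [ 11.7 -26.6   0. ] [-0.  -0.  44.8]
-53 [ 16.2 -30.4   0. ] [-0.  -0.  53.8]
-62 [ 21.3 -33.6   0. ] [-0.  -0.  62.8]
-70 [ 26.1 -35.7   0. ] [-0.  -0.  70.8]
```

```bash
python3 -m jog '1 -5.5 0 0 0 9 -0.45; 2.5 -11.5 0 0 0 18 -0.45; 4.5 -17 0 0 0 27 -0.45; 8 -22 0 0 0 36 -0.45; 11.5 -26.5 0 0 0 45 -0.45; 16 -30.5 0 0 0 54 -0.45; 21.5 -33.5 0 0 0 63 -0.45; 26 -35.5 0 0 0 71 -0.45'; python3 - <<'E'
from h import *
arc([-75,-82,-88,-94,-100])
d=cam("scene"); im=d["image"][100:200,290:410,::-1]
cv2.imwrite("pics/c9.png",cv2.resize(im,None,fx=6,fy=6,interpolation=cv2.INTER_CUBIC))
E
```

```text
clock: 5.58
eef_pos: [531.0, 135.0, 18.5]
tool_rot: [3.138, -0.001, 1.912]
force: [2.4, 1.8, -1.1]
width: 23.6
-75 [-0.2 -5.6 -0. ] [ 0.2 -0.   4.6]
-82 [  0.5 -10.2  -0. ] [ 0.2 -0.1 11.6]
-88 [  1.5 -14.   -0.1] [ 0.2 -0.1 17.6]
-94 [  2.9 -17.7  -0.1] [ 0.2 -0.1 23.6]
-100 [  4.6 -21.3  -0.1] [ 0.2 -0.1 29.6]
```

View pics/c9.png

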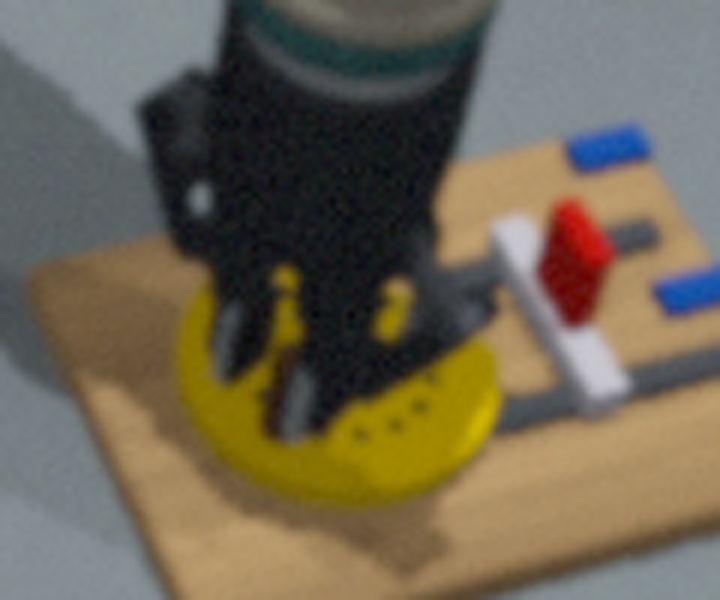

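The peg is following, in contact with the trailing finger (peg at about (283,395)). I'll continue to tool angle −100° to allow for the slack.

```bash
python3 -m jog '0 -5.5 0 0 0 5 -0.45; 0.5 -10 0 0 0 12 -0.45; 1.5 -14 0 0 0 18 -0.45; 3 -17.5 0 0 0 24 -0.45; 4.5 -21 0 0 0 30 -0.45; 4.5 -21 0 0 0 30 -0.45'; python3 - <<'E'
from h import *
d=cam("top"); im=d["image"][165:275,60:200,::-1]
cv2.imwrite("pics/c10.png",cv2.resize(im,None,fx=5.5,fy=5.5,interpolation=cv2.INTER_CUBIC))
d=cam("scene"); im=d["image"][100:200,290:410,::-1]
cv2.imwrite("pics/c11.png",cv2.resize(im,None,fx=6,fy=6,interpolation=cv2.INTER_CUBIC))
E
```

```text
clock: 6.38
eef_pos: [508.8, 131.9, 18.4]
tool_rot: [3.14, -0.001, 1.396]
force: [1.1, 0.3, 0.7]
width: 23.1
```

View pics/c10.png

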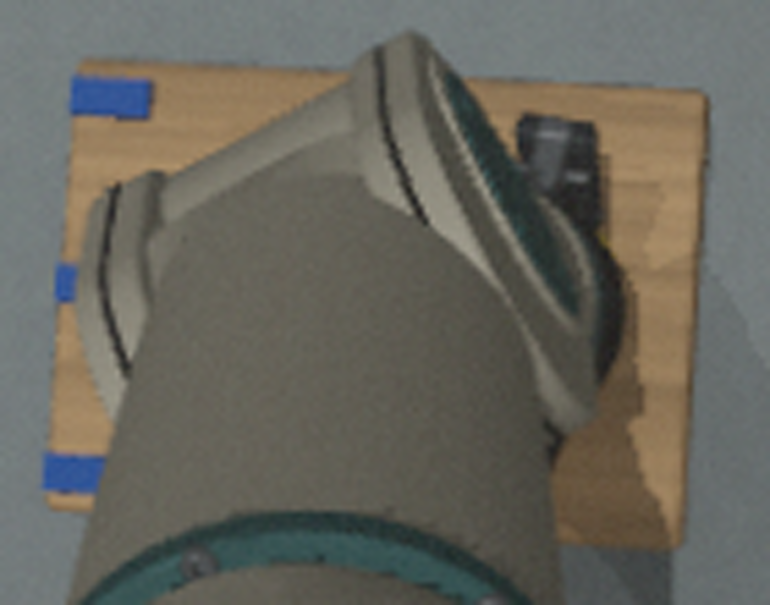

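View pics/c11.png

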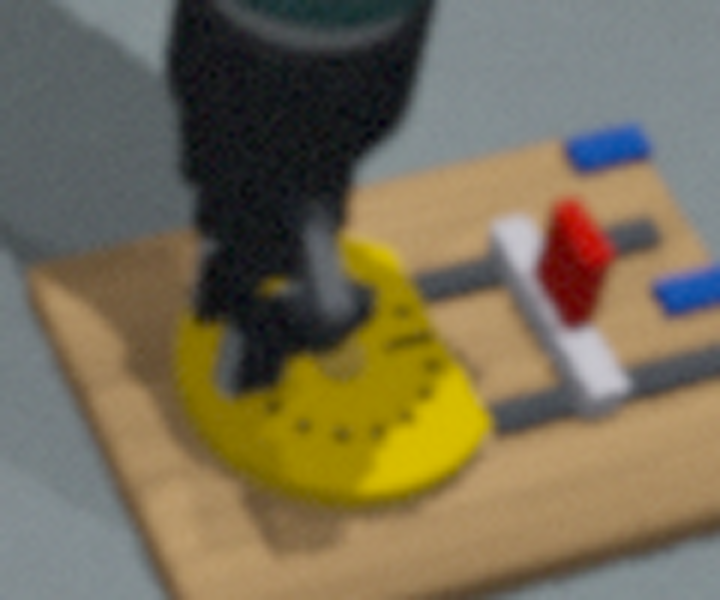

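The mark runs from (388,348) to (428,338) in the scene crop, with the flat's ends near (388,244) and (493,412) and the hub at (340,360).

```bash
python3 - <<'E'
from h import *
d=cam("scene")
P=lambda x,y,h:pix2w(d,(x+.5)/6-.5+290,(y+.5)/6-.5+100,h)[:2]
ang=lambda a,b:np.degrees(np.arctan2(*(b-a)[::-1]))
h,m1,m2,f1,f2,b1,b2=[P(*p,38) for p in[(341,359),(388,348),(428,338),(388,244),(493,412),(515,219),(620,378)]]
print(h.round(1),m2.round(1),"mark",ang(m1,m2),"hub-mark",ang(h,m2),"flat",ang(f1,f2)+90,"bar",ang(b1,b2)+90,f1.round(1),f2.round(1),b1.round(1),b2.round(1))
E
```

```text
[515.3 171.2] [518.  203.4] mark 85.79673305030681 hub-mark 85.2729582758908 flat 88.43317623803215 bar 88.53340413114175 [476.  210.8] [553.8 208.7] [481.8 259. ] [556.9 257.1]
```

The flat and the bar edge agree in direction (88.4° against 88.5°) and the mark reads ~85.5°, so the turn is ≈0. I'll lift straight off, then straddle the tab.

```bash
python3 -m jog '0 1 0 0 0 0 -0.45; 0 1 -20 0 0 0 -0.45; 0 1 -50 0 0 0 -0.45; 0 1 -90 0 0 0 -0.34;0 1 -90 0 0 0 -0.34'; python3 - <<'E'
from h import *
rel([521.7,253,108],176)
E
```

```text
clock: 7.15
eef_pos: [510.5, 131.4, 110.3]
tool_rot: [3.138, -0.002, 1.393]
force: [-0.2, 0.2, -0.6]
width: 28.0
shift [121.7 -10.4   2.5] rotvec [  0.2   0.1 -96.2]
```

```bash
python3 -m jog '10 0 0 0 0 -10 -0.34; 25 -2 0 0 0 -20 -0.34; 40 -3 0 0 0 -30 -0.34; 55 -4 0 0 0 -40 -0.34; 70 -6 0 0 0 -50 -0.34; 85 -7 0 0 0 -60 -0.34; 100 -9 0 0 0 -70 -0.34; 121.5 -10.5 0 0 0 -80 -0.34'; python3 - <<'E'
from h import *
rel([521.7,253,108],176)
d=cam("top"); im=d["image"][165:275,60:200,::-1]
cv2.imwrite("pics/c12.png",cv2.resize(im,None,fx=5.5,fy=5.5,interpolation=cv2.INTER_CUBIC))
d=cam("scene"); im=d["image"][80:200,290:430,::-1]
cv2.imwrite("pics/c13.png",cv2.resize(im,None,fx=5,fy=5,interpolation=cv2.INTER_CUBIC))
E
```

```text
clock: 8.15
eef_pos: [519.0, 251.6, 106.5]
tool_rot: [-3.139, -0.002, 2.795]
force: [0.0, -0.1, -0.6]
width: 27.8
shift [-2.   2.3 -1.5] rotvec [ -0.2  -0.1 -15.9]
```

View pics/c13.png

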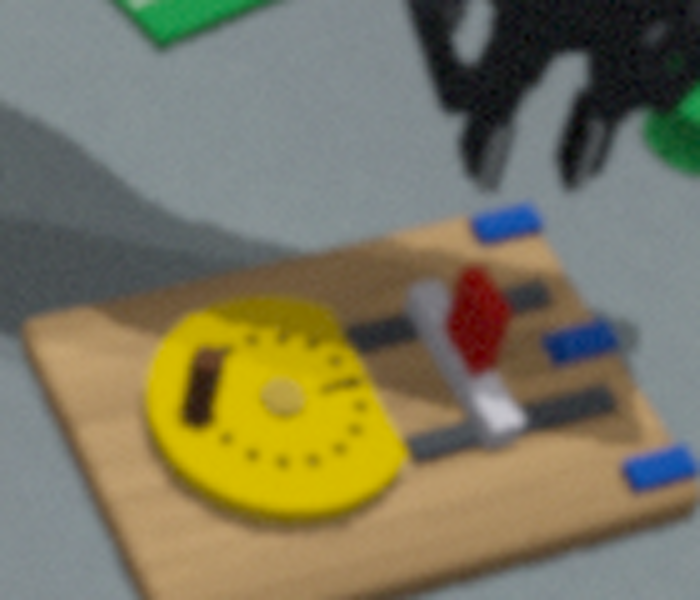

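View pics/c12.png

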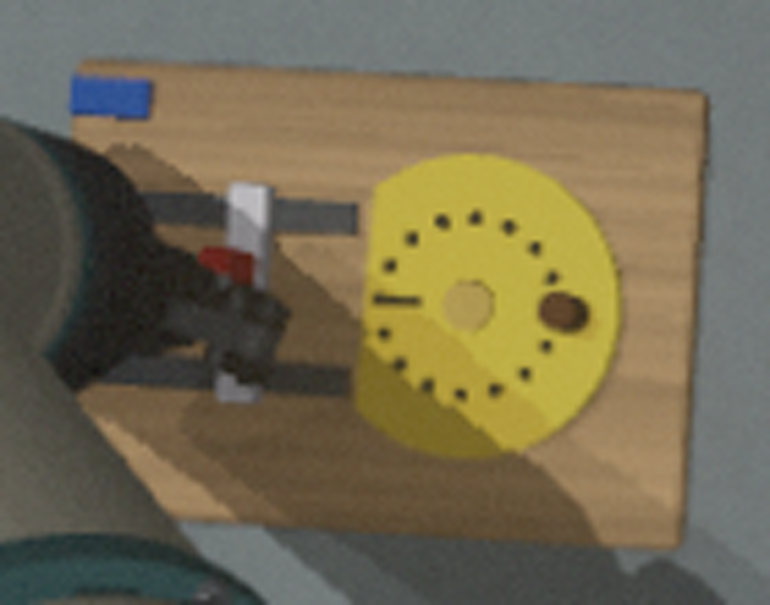

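From the top, the flat runs (376,185)→(357,405), parallel to the bar within 2°; the wheel stayed put. I'll finish the turn and descend over the tab.

```bash
python3 -m jog '-2 2 0 0 0 -8 -0.34; -2 2.5 0 0 0 -16 -0.34; -2 2.5 20 0 0 -16 -0.34; -2 2.5 20 0 0 -16 -0.34'; python3 - <<'E'
from h import *
rel([521.7,253,18],176)
d=cam("top"); im=d["image"][165:275,60:200,::-1]
cv2.imwrite("pics/c14.png",cv2.resize(im,None,fx=5.5,fy=5.5,interpolation=cv2.INTER_CUBIC))
d=cam("scene"); im=d["image"][80:200,290:430,::-1]
cv2.imwrite("pics/c15.png",cv2.resize(im,None,fx=5,fy=5,interpolation=cv2.INTER_CUBIC))
for z in (125,):
  for p in[(521.7,253,z),(521.7,267,z),(521.7,239,z),(521.7,253,78)]: print(p,((w2pix(d,p)-[290,80])*5+2).round(0))
E
```

```text
clock: 8.75
eef_pos: [521.3, 251.8, 86.1]
tool_rot: [-3.138, -0.004, 3.066]
force: [-0.4, 0.0, 0.6]
width: 28.2
shift [-0.6  1.5 68.1] rotvec [-0.2 -0.2 -0.4]
(521.7, 253, 125) [512. 211.]
(521.7, 267, 125) [542. 202.]
(521.7, 239, 125) [481. 221.]
(521.7, 253, 78) [486. 291.]
```

View pics/c15.png

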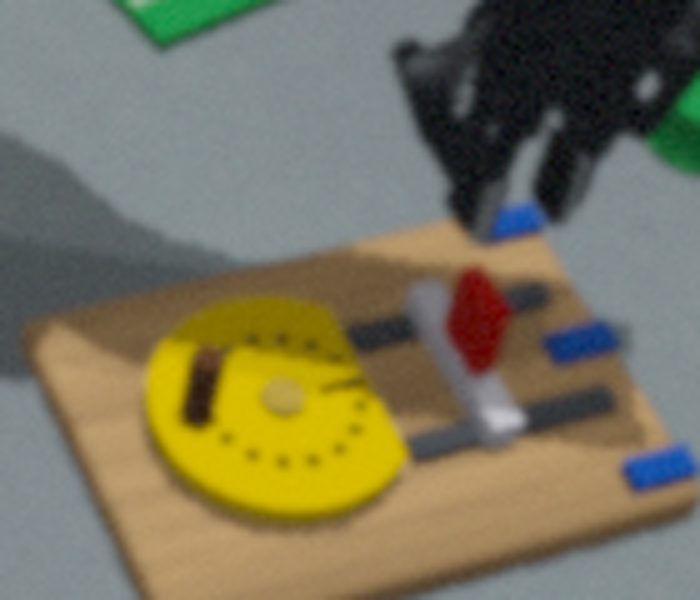

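The tips, at (485,230) and (557,213), match the predicted straddle. Descending.

```bash
python3 -m jog '-0.5 1.5 20 0 0 0 -0.34; -0.5 1.5 40 0 0 0 -0.34; -0.5 1.5 55 0 0 0 -0.34; -0.5 1.5 68 0 0 0 -0.34; -0.5 1.5 68 0 0 0 -0.34'; python3 - <<'E'
from h import *
Y=np.array([.068,.998,0])
s=ctrl.read_state(); p=s["eef_pos"]
for k in (10,20,30,40,46): print(k); rel([p[0]-k*Y[0],p[1]-k*Y[1],18],176)
d=cam("scene"); im=d["image"][80:200,290:430,::-1]
cv2.imwrite("pics/c16.png",cv2.resize(im,None,fx=5,fy=5,interpolation=cv2.INTER_CUBIC))
E
```

```text
clock: 9.48
eef_pos: [522.7, 255.2, 18.7]
tool_rot: [-3.14, -0.002, 3.069]
force: [0.4, -0.5, -0.1]
width: 28.1
10
shift [ -0.  -10.    0.8] rotvec [-0.1 -0.1 -0.2]
20
shift [ -0.1 -20.    0.8] rotvec [-0.1 -0.1 -0.2]
30
shift [ -0.1 -30.    0.8] rotvec [-0.1 -0.1 -0.2]
40
shift [ -0.2 -40.    0.8] rotvec [-0.1 -0.1 -0.2]
46
shift [ -0.2 -46.    0.8] rotvec [-0.1 -0.1 -0.2]
```

View pics/c16.png

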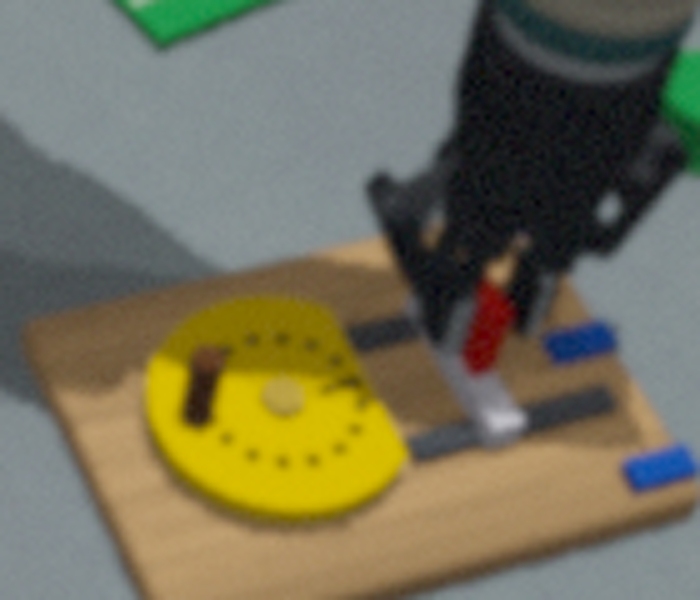

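The tab sits between the fingers. I'll slide towards the hub.

```bash
python3 -m jog '0 -6 0 0 0 0 -0.34; 0 -12 0 0 0 0 -0.34; 0 -18 0 0 0 0 -0.34; 0 -24 0 0 0 0 -0.34; 0 -30 0 0 0 0 -0.34; 0 -36 0 0 0 0 -0.34; 0 -41 0 0 0 0 -0.34; 0 -41 0 0 0 0 -0.34'; python3 - <<'E'
from h import *
d=cam("scene"); im=d["image"][80:200,290:430,::-1]
cv2.imwrite("pics/c17.png",cv2.resize(im,None,fx=5,fy=5,interpolation=cv2.INTER_CUBIC))
E
```

```text
clock: 10.52
eef_pos: [520.2, 213.5, 19.8]
tool_rot: [-3.14, -0.001, 3.068]
force: [-0.7, -0.5, -0.7]
width: 28.0
```

View pics/c17.png

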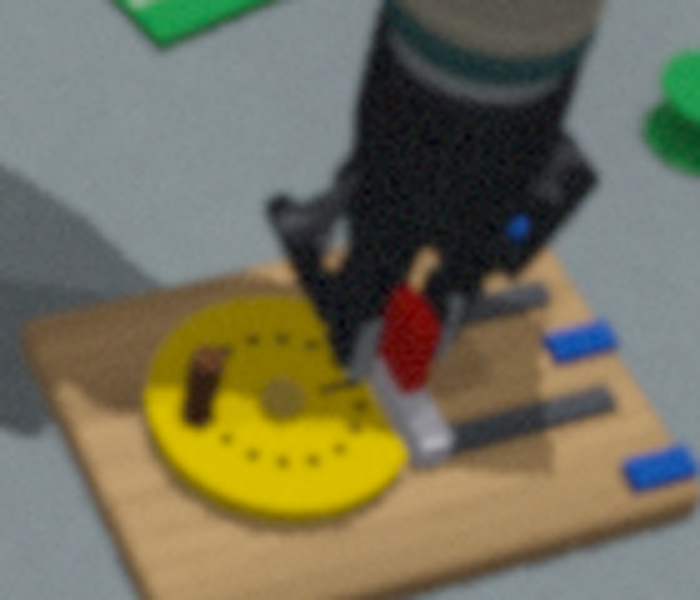

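The bar is nearly on the flat (gap about 5–8 mm near (395,440)), with no contact force yet. I'll go on in small steps.

```bash
python3 -m jog '0 -2 0 0 0 0 -0.34; 0 -4 0 0 0 0 -0.34; 0 -6 0 0 0 0 -0.34; 0 -6 0 0 0 0 -0.34';python3 -m jog '0 -1 0 0 0 0 -0.34; 0 -2 0 0 0 0 -0.34; 0 -2 0 0 0 0 -0.34'; python3 - <<'E'
from h import *
d=cam("scene"); im=d["image"][80:200,290:430,::-1]
cv2.imwrite("pics/c18.png",cv2.resize(im,None,fx=5,fy=5,interpolation=cv2.INTER_CUBIC))
E
```

```text
clock: 11.08
eef_pos: [519.8, 208.5, 19.9]
tool_rot: [-3.141, -0.0, 3.069]
force: [-0.1, 0.6, 0.2]
width: 28.3
clock: 11.45
eef_pos: [519.9, 207.3, 20.0]
tool_rot: [3.141, -0.0, 3.069]
force: [-1.2, 3.1, -2.0]
width: 27.8
```

View pics/c18.png

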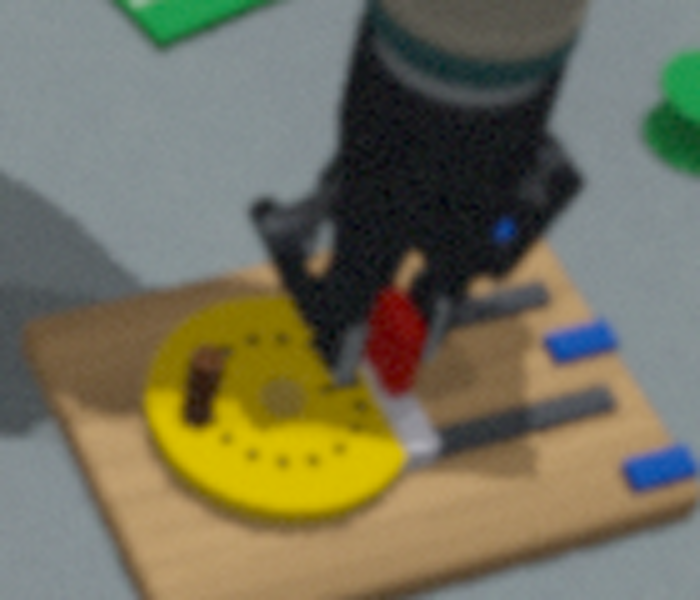

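The bar is touching or nearly so (force 3 N in y). I'll press a little more to seat it, then back off and lift.

```bash
python3 -m jog '0 -1 0 0 0 0 -0.34; 0 -2 0 0 0 0 -0.34; 0 -2 0 0 0 0 -0.34';python3 -m jog '0 -1 0 0 0 0 -0.34; 0 -2 0 0 0 0 -0.34; 0 -2 0 0 0 0 -0.34'
```

```text
clock: 11.88
eef_pos: [519.9, 207.0, 20.0]
tool_rot: [3.138, 0.0, 3.07]
force: [-0.9, 6.3, -5.0]
width: 28.3
clock: 12.25
eef_pos: [519.9, 206.9, 20.1]
tool_rot: [3.135, 0.001, 3.07]
force: [-0.6, 9.6, -7.3]
width: 28.4
```

The force rises with no further motion, and the TCP is 37 mm from the hub as predicted for flush. Backing off to the middle of the slack and lifting.

```bash
python3 -m jog '0 4 0 0 0 0 -0.34; 0 8 0 0 0 0 -0.34; 0 11 0 0 0 0 -0.34; 0 11 0 0 0 0 -0.34; 0 11 -20 0 0 0 -0.34; 0 11 -50 0 0 0 -0.34; 0 11 -100 0 0 0 -0.34; 0 11 -130 0 0 0 -0.34'; python3 -m jog '40 20 0 0 0 0 -0.34; 80 40 -20 0 0 0 -0.34; 120 80 -40 0 0 0 -0.34; 120 130 -40 0 0 0 -0.34; 120 130 -40 0 0 0 -0.34; 120 130 -40 0 0 0 -0.34'; python3 - <<'E'
from h import *
d=cam("top"); im=d["image"][165:275,60:200,::-1]
cv2.imwrite("pics/c19.png",cv2.resize(im,None,fx=5.5,fy=5.5,interpolation=cv2.INTER_CUBIC))
cv2.imwrite("pics/c19full.png",d["image"][:,:,::-1])
d=cam("scene"); im=d["image"][80:200,290:430,::-1]
cv2.imwrite("pics/c20.png",cv2.resize(im,None,fx=5,fy=5,interpolation=cv2.INTER_CUBIC))
E
```

```text
clock: 13.25
eef_pos: [521.1, 213.7, 152.2]
tool_rot: [3.141, 0.002, 3.068]
force: [0.2, 0.1, -0.5]
width: 28.2
clock: 14.0
eef_pos: [410.2, 351.0, 189.6]
tool_rot: [-3.14, -0.0, 3.068]
force: [0.8, -0.9, -0.4]
width: 28.2
```

View pics/c19.png

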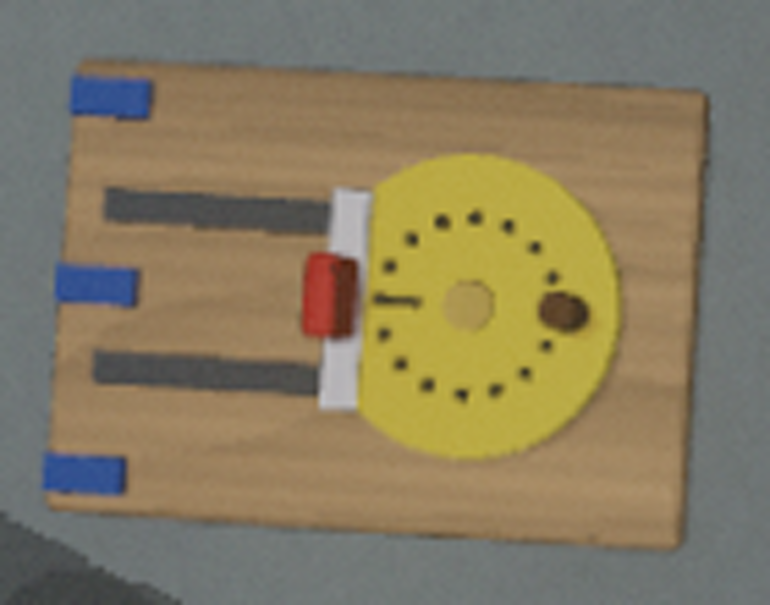

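View pics/c20.png

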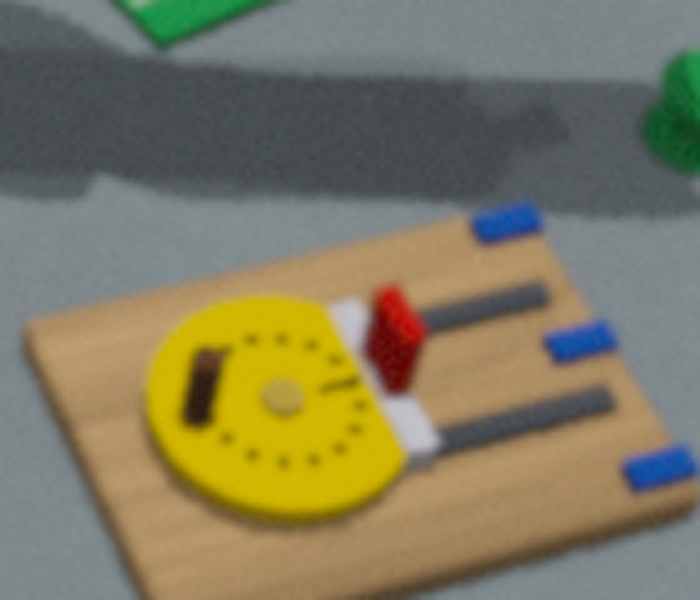

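View pics/c19full.png

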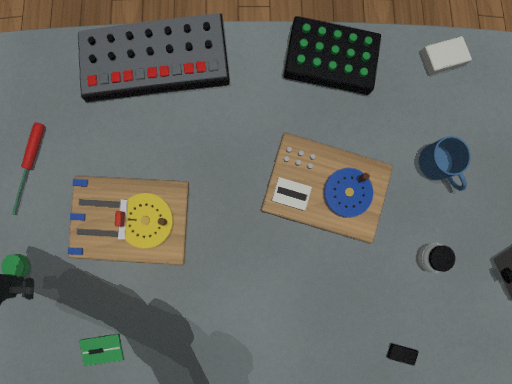

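The bar lies along the flat with no visible gap ((370,190)→(357,408) in the top crop). The blue peg is still at (365,177), as at the start, and the gripper is clear.

```bash
python3 -c "
from cell import ctrl
ctrl.finish_job(); s=ctrl.read_state(); print(s['clock'],s['force'])"
```

```text
the job is handed in; nothing more can be done
the job is handed in; nothing more can be done
```

I turned the yellow wheel by its peg from about 1.67 rad to about 0. I then slid the bar by its red tab until the force rose to about 10 N with no further motion, let go, moved clear and handed the job in at about 14 s.

**Final pictures:** The flat lies flush along the bar with no visible gap, squared within about 2°. The bar stopped about where a travel of 0.040 m should put it. The blue wheel's peg is at the same pixel as at the start, and the gripper is clear of everything, with no contact force.

**What disagreed:** The reported TCP height was about 35 mm below the finger tips as the depth camera showed them. I set the heights by the camera and watched the contact force. The final state read after hand-in was refused, so the last state reading is from just before it.

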